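Brace a glass meal dish for delivery with a turnbuckle

TASK

Get the baked glass dish ready for delivery: gently slide it fully home and square against the blue stop at the back of its cradle, then turn the turnbuckle's red-balled spokes so that both green jaws draw in and their rubber feet clamp the dish firmly. Stop when you feel it firm, so the glass is not crushed, and leave the dish braced and the other kitchen things where they stand.

Things in the scene. Friction and masses are not known exactly. Their poses are not given: they have to be found in the camera images.
- cradle: Fixed aluminium base plate 290 x 270 x 12 mm; origin on the table under it. x points away from the robot (zero yaw) to the stop, then the turnbuckle, y to the left jaw, z up. The turnbuckle's axis runs along y at x = 85, z = 85 mm, between two steel uprights (8 mm thick, 107 mm high) at y = +-70 mm. Screw friction holds it.
- stop_face (a point): Centre of the front face of the blue stop (110 mm wide, top 45 mm above the table), 30 mm above the table; axes as the cradle's. The dish is home when its far side touches this face along its width; its origin is then 54 mm before the face.
- dish: Loose glass dish of pepperoni bake, 108 (x) x 150 (y) x 55 mm high, 0.5 to 0.8 kg, standing on the cradle plate (12 mm up); origin at the centre of its underside, axes as the cradle's when square. Starts 10 to 30 mm short of the stop, a little askew and off centre; it slides. The jaws shift it sideways until both feet bear. The gripper must not press or squeeze it with over 40 N.
- turnbuckle_hub (a point): Centre of the steel hub (36 mm diameter, 44 mm long) on the turnbuckle's axis, mid cradle, 85 mm above the table; an open frame 30 mm across reaches to +-64 mm along the axis. Four spokes (10 mm diameter), 90 degrees apart, square to the axis, end in red balls. From above, push one spoke after another with the closed fingers, or pinch a ball and lead it round.
- spoke_ball (a point): Centre of one of the four red spoke balls, 24 mm diameter, 55 mm from the axis: the one that points straight up at angle 0. Pushing a ball square to its spoke takes about 6.5 N when the jaws are free, 9 N when the feet clamp with 25 N, 12 N at 50 N, 17 N at 90 N (0.35 N m plus 0.0064 N m per newton). Lead it along its arc: fingers moved straight rub on the ball and can jam it.
- turnbuckle (a joint): Turnbuckle angle, rad, 0 (jaws wide) to 9; it grows and tightens as the top spoke goes to the cradle's +x (away from the robot). At q the spokes stand at q, q + 90 degrees, .. from straight up towards +x. Starts at 0 to 1.5. A full turn draws each jaw in by 20 mm. Both feet bear at about 4 to 7 rad, unlike each time; 50 N comes some 0.5 rad later. Friction holds it up to about 55 N of clamping.
- jaw_left: Green jaw on the +y side: plate at y = 104 to 116 mm at angle 0 (then inwards), x = -98 to 108, 68 mm high, 110 mm at the brass rod; origin at the cradle's when at 0. Its foot, a black rubber disc of 32 mm, 42 mm up at x = -34 mm, stands out 8 to 16 mm from the plate, screwed to an unmeasured length each time. It must clamp the dish with over 25 N; the glass may crack above 90 N.
- jaw_right: The same jaw mirrored, on the -y side; its foot's length is set independently. Both jaws move in together by the same amount. The turning force at the ball is true only while it turns: once the fingers stop, friction carries part of it and the reading can fall by up to about 4 N, most with the spoke past the top.
- spare_dish: A second dish of bake, same size, on the table to the left; leave it alone. Origin at the centre of its underside.
- pepper_jar: Amber glass jar, 56 mm diameter, 95 mm high, on the table; leave it alone. Origin at the centre of its underside.
- herb_shaker: Shaker with a green cap, 48 mm diameter, 110 mm high, on the table; leave it alone. Origin at the centre of its underside.
- sauce_can: Can with a red label, 66 mm diameter, 100 mm high, on the table; leave it alone. Origin at the centre of its underside.

How it is judged:
By the outcome, as a careful person would: the job done as asked, in the order asked, and still so for the second after the job is handed in, with the robot touching nothing.
It also fails if it takes over 72 s, if anything falls off the work surface, if the arm or the gripper's body presses on something with over 40 N, if the wrist force passes 120 N, or if a joint passes its speed limit or range.

ROBOT

A 7-joint arm with a two-finger parallel gripper is mounted at the origin on the work surface. World frame = base frame: x ahead of the robot, y to its left, z up, the work surface at z = 0. Lengths are in mm, angles in rad, forces in N, time in s.
With the tool pointing down it reaches from about 350 to 900 mm from the base axis. Payload 19.9 kg.
Tool frame: the origin (TCP) lies midway between the tips of the shut fingers; the grasp point (between the pads) lies 19 mm behind it; z points along the fingers, y is the line along which they close (so a half turn about z gives the same grasp; the last joint's range is limited). The gripper opens to 94 mm and grips with 3 to 60 N. Pads are 16 mm wide; open, the fingers measure 119 mm over their backs; the gripper's body (75 mm by 177 mm) begins 78 mm behind the grasp point.
Start: joints at [1.202, 0.417, -0.01, 1.614, 0.005, 1.111, -0.053], TCP at [201.217, -591.699, 175.425] pointing down, gripper open.
Joint ranges: [-2.81, 2.81], [-0.39, 2.02], [-1.27, 1.25], [0.06, 2.57], [-1.19, 4.33], [0.19, 2], [-2.82, 2.82]. Speed limits (rad/s): [1.89, 1.89, 2.39, 2.39, 3.01, 3.01, 3.01].

INTERFACE

Orientations are given as a unit quaternion [x, y, z, w].
In Python, from rig import robot gives the robot as it stands.
- The arm moves only by the shell command python3 -m handwheel 'ROWS'. ROWS is JSON, a list of rows, each a list of 3 entries, a list of its own where there are three numbers: the closure, from -1 (fully open) to 1 (shut), then the shift along the world's x, y, z in m, then the turn about the world's z in degrees. A call has 1 to 8 rows; each row is the pose to reach, as a shift and turn from the pose commanded when the call began; what a row does not reach only later rows make up. A row lasts 1/8 s, in which the tool goes at most 62.5 mm and 10.7 degrees, less where a joint would pass 70% of its speed; a pose out of reach is approached as far as the arm can. A call with a gripper value outside its range is refused whole. The fingers move at their own pace and stop on an object; the grip force is fixed at half the most. Time passes only in rows, so rows that repeat a pose let the fingers close. It gives the time, the measured TCP pose, the force, the opening and the grip force at its end, in the units of the state.
- robot.get_obs(): the state, without advancing time (a new reading comes with each control period).
- robot.camera(name): name is "scene" or "top" or "wrist"; returns a dict with "pixels" (480x640x3 uint8, blue, green, red), "fx", "fy", "cx", "cy" (pixels), "distortion" ([k1, k2, p1, p2, k3] as OpenCV has them; the pictures are not rectified), "rvec" (rotation vector, rad) and "tvec" (3), from world to camera coordinates, as OpenCV has them. Camera axes: x right, y down, z forward; pixel columns grow to the right and rows downward; lengths in mm; the calibration is good to about 2 mm. A picture is of the moment at which its call begins. There is no depth.
- robot.sign_off(): hands the job in; it is judged then, once.
The state is a dict: "time": time; "joint_positions": joint angles; "dq": joint speeds; "tau": joint torques, N m; "tool_pos": TCP position; "orientation": TCP orientation; "contact_force": force on the tool from outside, world axes, zero at the start; "ft_torque": the same for the moment, N m; "width": finger opening in mm; "grip_force": force on a finger pad.
Only numpy, scipy, OpenCV 4.12 (cv2) and the standard library are available. Lean on these libraries where they do the work, as an engineer would, in place of code of your own. Each camera call takes 0.05 s, during which the arm holds its last target. There are 200 camera calls.

## Working session

There is one attempt and no reset: what is moved stays moved. The work goes in short steps, Python scripts to look and compute and a shell command to move; the robot and the scene stay as the last step left them, time stands still between calls to the robot, and variables do not carry over. Pictures are saved under pics/ and viewed, at most 10 in all, crops included, and the job is handed in when it is done.

```bash
ls; mkdir -p pics; python3 - <<'E'
from rig import robot
import cv2
for n in("top","scene"):
    c=robot.camera(n);cv2.imwrite(f"pics/{n}0.png",c["pixels"])
    R=cv2.Rodrigues(c["rvec"])[0];print(n,c["fx"],c["cx"],c["cy"],c["distortion"],(-R.T@c["tvec"].reshape(3)))
o=robot.get_obs();print(o["time"],o["tool_pos"],o["orientation"],o["contact_force"])
E
```

```text
pics
top 466.6132812646153 315.70543745700553 248.48893491822932 [0.02783483 0.         0.         0.         0.        ] [ 426.52136562   22.75504123 1103.86343491]
scene 470.62571266006154 320.8359015801679 240.82346407215937 [-0.08950626  0.          0.          0.          0.        ] [1477.38727908 -466.53724262  889.19722282]
0.1 [ 201.07791929 -591.38532778  174.89570466] [ 9.86601981e-01  1.63144814e-01 -1.28784575e-04 -5.33801039e-04] [ 0.66963741 -0.57914897 -0.00434734]
```

View pics/top0.png

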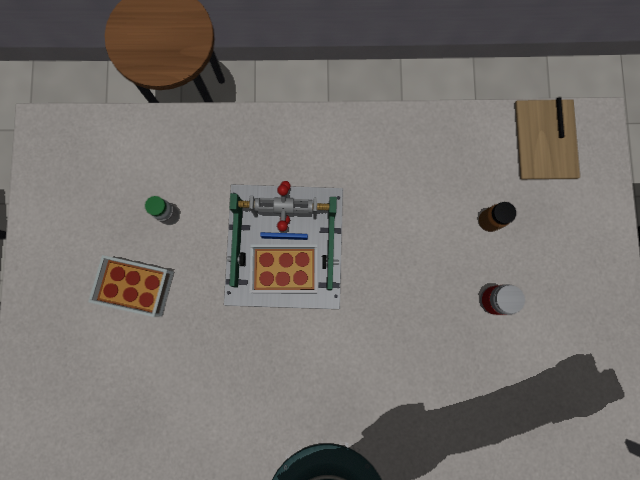

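View pics/scene0.png

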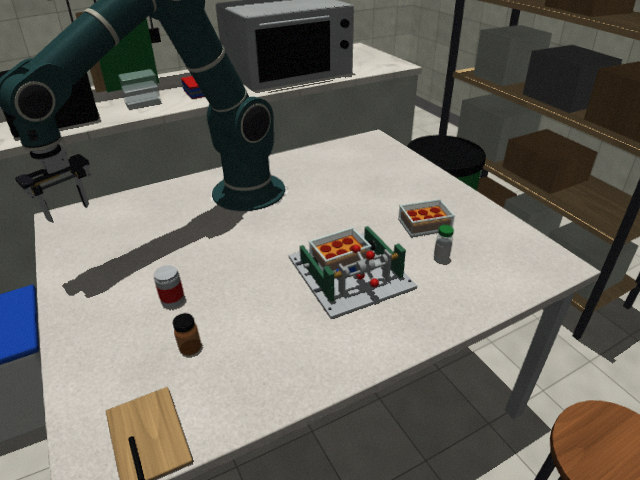

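The top view shows the cradle at px (225–342, 185–308), balls near (285,187) and (283,226), the blue stop at (284,236) and the dish at (284,269). In the scene view the cradle is near (350,270). I'll measure these next.

```bash
cat > h.py <<'E'
import numpy as np,cv2
from rig import robot
def ray(c,px):
    K=np.array([[c["fx"],0,c["cx"]],[0,c["fy"],c["cy"]],[0,0,1]]);p=cv2.undistortPoints(np.array(px,float).reshape(-1,1,2),K,np.array(c["distortion"]))[:,0]
    R=cv2.Rodrigues(np.array(c["rvec"],float))[0];t=np.array(c["tvec"]).reshape(3)
    return -R.T@t,np.c_[p,np.ones(len(p))]@R
def onz(c,px,z):
    o,d=ray(c,px);return o+d*((z-o[2])/d[:,2])[:,None]
def proj(c,P):
    K=np.array([[c["fx"],0,c["cx"]],[0,c["fy"],c["cy"]],[0,0,1]])
    return cv2.projectPoints(np.array(P,float).reshape(-1,1,3),np.array(c["rvec"],float),np.array(c["tvec"],float),K,np.array(c["distortion"]))[0][:,0]
def two(c1,p1,c2,p2):
    o1,d1=ray(c1,p1);o2,d2=ray(c2,p2);d1=d1[0];d2=d2[0]
    s=np.linalg.lstsq(np.c_[d1,-d2],o2-o1,rcond=None)[0];a=o1+s[0]*d1;b=o2+s[1]*d2;return (a+b)/2,np.linalg.norm(a-b)
def mask(c,kind):
    h=cv2.cvtColor(c["pixels"],cv2.COLOR_BGR2HSV);H,S,V=[h[...,i].astype(int) for i in range(3)]
    if kind=="blue":m=(H>100)&(H<125)&(S>140)&(V>50)
    if kind=="red":m=((H<4)|(H>175))&(S>190)&(V>80)
    if kind=="green":m=(H>60)&(H<85)&(S>90)&(V>30)
    return m.astype(np.uint8)
def blobs(c,kind,box,amin=8):
    m=mask(c,kind);x0,y0,x1,y1=box;k=np.zeros_like(m);k[y0:y1,x0:x1]=m[y0:y1,x0:x1]
    n,_,st,ce=cv2.connectedComponentsWithStats(k)
    return [(ce[i].round(1).tolist(),st[i].tolist()) for i in range(1,n) if st[i,4]>=amin],k
E
python3 - <<'E'
from h import *
t=robot.camera("top");s=robot.camera("scene")
for c,b in((t,(215,170,350,315)),(s,(280,215,425,325))):
    for k in("blue","red","green"):
        B,m=blobs(c,k,b);print(k,B)
        if k=="blue" and c is t:
            r=cv2.minAreaRect(np.argwhere(m)[:,::-1].astype(np.float32));print(r);print(onz(t,cv2.boxPoints(r),45).round(1))
a=cv2.resize(t["pixels"][175:315,215:350],None,fx=4,fy=4,interpolation=cv2.INTER_CUBIC)
cv2.imwrite("pics/a.png",a)
b=cv2.resize(s["pixels"][220:320,285:420],None,fx=5.5,fy=5.5,interpolation=cv2.INTER_CUBIC);cv2.imwrite("pics/b.png",b)
E
```

```text
blue [([283.7, 234.9], [261, 233, 47, 5, 187]), ([276.5, 238.0], [273, 238, 8, 1, 8])]
((283.9804992675781, 235.6243896484375), (46.10249328613281, 5.434846878051758), 1.7899105548858643)
[[600.4 141.1  45. ]
 [613.  140.7  45. ]
 [608.4  34.8  45. ]
 [595.8  35.3  45. ]]
red [([283.7, 187.5], [278, 181, 12, 14, 106]), ([283.0, 224.2], [278, 217, 12, 14, 85])]
green [([233.5, 201.4], [230, 194, 8, 16, 109]), ([332.4, 204.7], [329, 197, 7, 16, 99]), ([234.2, 249.2], [230, 212, 9, 75, 376]), ([330.3, 252.4], [327, 216, 8, 74, 355])]
blue [([352.2, 268.9], [349, 266, 7, 6, 28])]
red [([415.6, 218.6], [413, 218, 7, 3, 14]), ([347.4, 240.9], [343, 239, 10, 5, 38]), ([337.2, 243.9], [333, 241, 9, 6, 39]), ([355.2, 247.9], [351, 245, 9, 6, 40]), ([325.5, 248.2], [321, 246, 10, 6, 44]), ([340.6, 251.6], [337, 250, 9, 5, 25]), ([369.5, 254.0], [366, 251, 8, 7, 42]), ([329.9, 255.6], [326, 254, 10, 5, 26]), ([358.3, 275.1], [357, 274, 4, 3, 9]), ([373.9, 281.7], [370, 279, 8, 6, 39])]
green [([378.2, 241.7], [366, 227, 28, 27, 155]), ([366.5, 236.4], [365, 234, 4, 6, 10]), ([400.2, 258.7], [395, 244, 10, 34, 169]), ([320.6, 273.1], [301, 246, 33, 56, 497]), ([393.1, 268.2], [391, 265, 6, 7, 16])]
```

View pics/a.png

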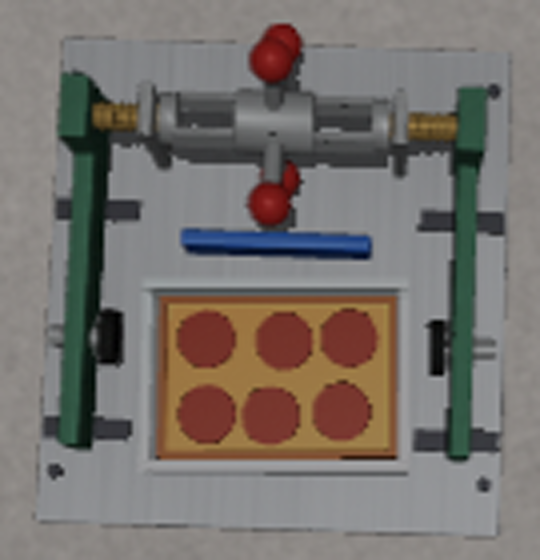

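View pics/b.png

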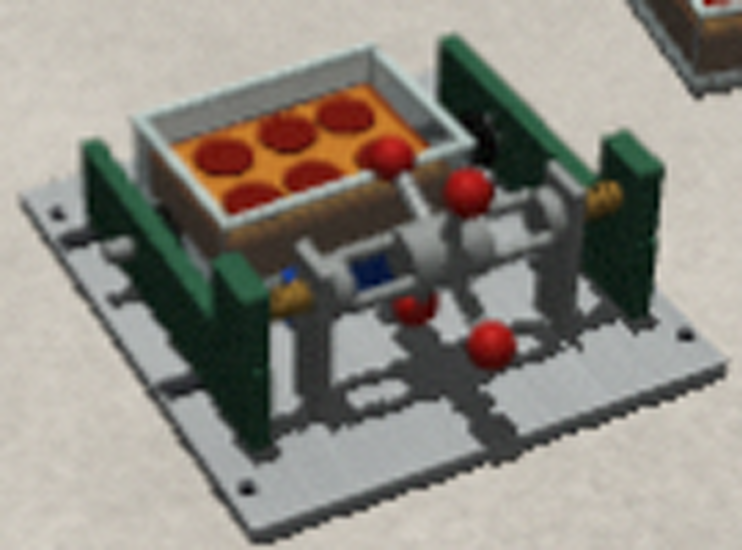

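Crop a: plate corners (65,38),(508,52),(498,533),(37,520); dish rim (147,290),(408,288),(406,472),(142,472); upper balls (271,60),(270,205). Crop b shows the same upper balls at (468,192) and (392,157).

```bash
python3 - <<'E'
from h import *
t=robot.camera("top");s=robot.camera("scene")
A=lambda u:(np.array(u,float)+.5)/4-.5+[215,175]
B=lambda u:(np.array(u,float)+.5)/5.5-.5+[285,220]
P=onz(t,A([(65,38),(508,52),(498,533),(37,520)]),12);print("plate",P.round(1),P.mean(0))
x=(P[0]+P[1]-P[2]-P[3]);y=(P[0]+P[3]-P[1]-P[2]);print(np.degrees([np.arctan2(x[1],x[0]),np.arctan2(-y[0],y[1])]),np.linalg.norm(x)/2,np.linalg.norm(y)/2)
D=onz(t,A([(147,290),(408,288),(406,472),(142,472)]),67);print("dish",D.round(1),D.mean(0))
x=(D[0]+D[1]-D[2]-D[3]);y=(D[0]+D[3]-D[1]-D[2]);print(np.degrees([np.arctan2(x[1],x[0]),np.arctan2(-y[0],y[1])]),np.linalg.norm(x)/2,np.linalg.norm(y)/2)
print(two(t,A([(271,60)]),s,B([(468,192)])),two(t,A([(270,205)]),s,B([(392,157)])))
print("stopfront",onz(t,A([(183,251),(371,257)]),45))
E
```

```text
plate [[736.9 217.   12. ]
 [725.3 -49.1  12. ]
 [438.4 -37.3  12. ]
 [449.5 229.8  12. ]] [587.51435896  90.10669019  12.        ]
[-2.44679394 -2.43917061] 287.37420379804115 266.8191167122332
dish [[575.5 159.8  67. ]
 [574.8  13.5  67. ]
 [471.9  16.   67. ]
 [473.9 161.9  67. ]] [524.00933616  87.77188722  67.        ]
[-1.29127012 -0.51061289] 102.24926232270364 146.10414742383395
(array([687.84072559,  85.04735264, 137.66759536]), np.float64(0.5383085996397051)) (array([615.23841824,  88.14774931, 108.68688944]), np.float64(0.3437400067819364))
stopfront [[600.98063243 142.16384417  45.        ]
 [596.17730936  34.29504317  45.        ]]
```

Cradle: yaw about −2.44°, origin about (587.5, 90). The stop face centre is about (598.6, 88), the dish needs a push of about 21 mm, and q is about 0.3 rad. I'll push with the open fingers squared to the cradle.

```bash
python3 -m handwheel '[[-1,[0.03,0.06,0.02],-3],[-1,[0.06,0.12,0.02],-6],[-1,[0.09,0.18,0.02],-9],[-1,[0.11,0.24,0.02],-12],[-1,[0.13,0.30,0.02],-15],[-1,[0.15,0.36,0.02],-18],[-1,[0.17,0.42,0.02],-21.2],[-1,[0.19,0.48,0.02],-21.2]]'
python3 -m handwheel '[[-1,[0.01,0.06,-0.01],0],[-1,[0.02,0.12,-0.02],0],[-1,[0.03,0.18,-0.03],0],[-1,[0.04,0.20,-0.05],0],[-1,[0.04,0.20,-0.1],0],[-1,[0.04,0.20,-0.1],0]]'
```

```text
time: 1.3
tool_pos: [385.2, -128.7, 195.7]
orientation: [1.0, -0.022, 0.0, 0.0]
contact_force: [2.2, -0.2, -0.2]
width: 94.0
grip_force: 0.0
time: 2.05
tool_pos: [422.8, 69.4, 93.5]
orientation: [1.0, -0.021, -0.003, -0.0]
contact_force: [-0.0, 0.5, 0.1]
width: 93.7
grip_force: 0.0
```

```bash
python3 -m handwheel '[[-1,[0.005,0.021,-0.03],0],[-1,[0.01,0.022,-0.055],0],[-1,[0.01,0.022,-0.055],0],[-1,[0.015,0.022,-0.055],0],[-1,[0.02,0.022,-0.055],0],[-1,[0.025,0.022,-0.055],0],[-1,[0.03,0.022,-0.055],0]]'
python3 -m handwheel '[[-1,[0.002,0,0],0],[-1,[0.004,0,0],0],[-1,[0.006,0,0],0],[-1,[0.008,0,0],0],[-1,[0.010,0,0],0],[-1,[0.012,0,0],0]]'
python3 -m handwheel '[[-1,[0.001,0,0],0],[-1,[0.002,0,0],0],[-1,[0.003,0,0],0],[-1,[0.004,0,0],0],[-1,[0.005,0,0],0],[-1,[0.006,0,0],0]]'
```

```text
time: 2.92
tool_pos: [455.4, 91.3, 40.7]
orientation: [1.0, -0.021, 0.0, -0.0]
contact_force: [-0.3, -0.4, -0.8]
width: 93.7
grip_force: 0.0
time: 3.68
tool_pos: [467.0, 91.3, 40.4]
orientation: [1.0, -0.021, -0.0, -0.0]
contact_force: [-0.9, 0.7, -0.3]
width: 94.3
grip_force: 0.0
time: 4.42
tool_pos: [473.0, 91.3, 40.4]
orientation: [1.0, -0.021, -0.0, -0.0]
contact_force: [0.4, 0.4, -0.8]
width: 93.9
grip_force: 0.0
```

```bash
python3 -m handwheel '[[-1,[0.001,0,0],0],[-1,[0.002,0,0],0],[-1,[0.003,0,0],0],[-1,[0.004,0,0],0]]'
python3 -m handwheel '[[-1,[0.001,0,0],0],[-1,[0.002,0,0],0],[-1,[0.003,0,0],0],[-1,[0.004,0,0],0]]'
python3 - <<'E'
from h import *
t=robot.camera("top")
cv2.imwrite("pics/c.png",cv2.resize(t["pixels"][205:315,215:350],None,fx=5,fy=5,interpolation=cv2.INTER_CUBIC))
E
```

```text
time: 4.92
tool_pos: [477.0, 91.3, 40.4]
orientation: [1.0, -0.021, -0.0, -0.0]
contact_force: [-0.6, 0.4, -0.2]
width: 94.1
grip_force: 0.0
time: 5.42
tool_pos: [481.0, 91.3, 40.4]
orientation: [1.0, -0.021, -0.0, -0.0]
contact_force: [0.1, -0.0, 0.6]
width: 94.1
grip_force: 0.0
```

View pics/c.png

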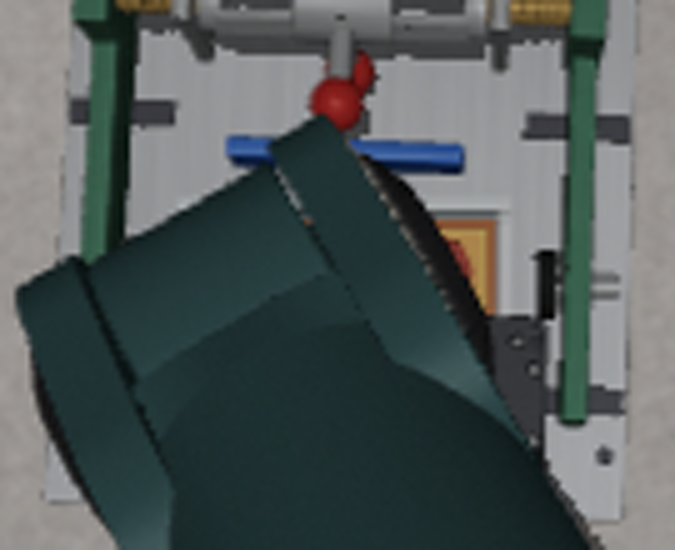

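The arm hides the near side. The far rim is at row ~208 of the crop and has moved little. I'll check from the scene camera.

```bash
python3 - <<'E'
from h import *
t=robot.camera("scene")
cv2.imwrite("pics/d.png",cv2.resize(t["pixels"][200:320,285:420],None,fx=5,fy=5,interpolation=cv2.INTER_CUBIC))
E
```

```text
(no output)
```

View pics/d.png

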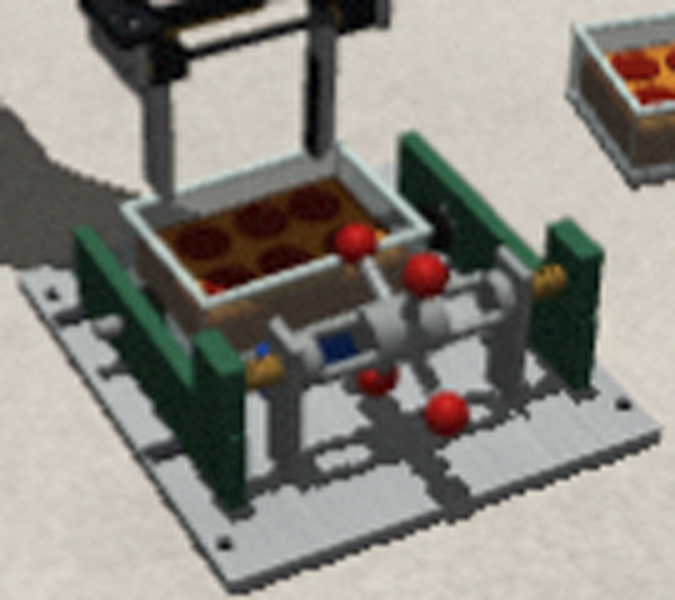

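The fingers stand right behind the near rim and the dish has not moved yet. Continuing to push.

```bash
for i in 1 ; do python3 -m handwheel '[[-1,[0.001,0,0],0],[-1,[0.002,0,0],0],[-1,[0.003,0,0],0],[-1,[0.004,0,0],0]]'|grep -E "pos|force: \["
python3 -m handwheel '[[-1,[0.001,0,0],0],[-1,[0.002,0,0],0],[-1,[0.003,0,0],0],[-1,[0.004,0,0],0]]'|grep -E "pos|force: \["; done
```

```text
tool_pos: [485.0, 91.4, 40.4]
contact_force: [-0.0, 0.3, 0.2]
tool_pos: [489.0, 91.3, 40.4]
contact_force: [0.3, -0.0, -0.1]
```

```bash
python3 - <<'E'
from h import *
t=robot.camera("scene")
cv2.imwrite("pics/e.png",cv2.resize(t["pixels"][200:320,285:420],None,fx=5,fy=5,interpolation=cv2.INTER_CUBIC))
E
```

```text
(no output)
```

View pics/e.png

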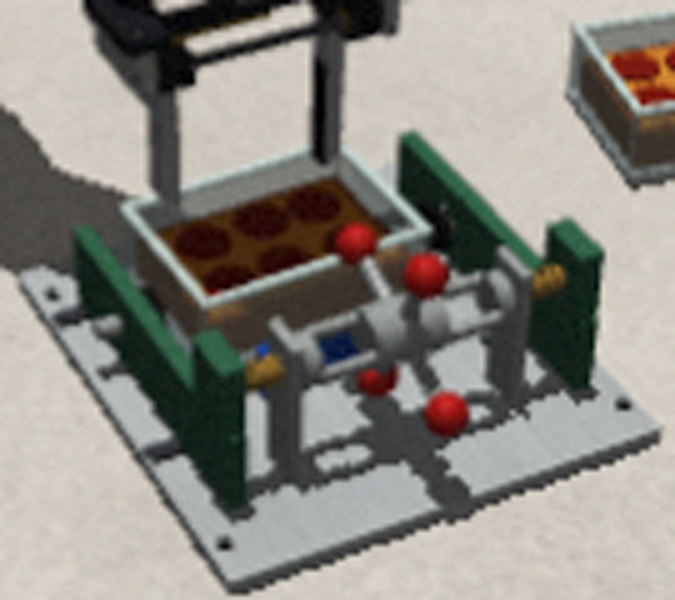

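```bash
python3 - <<'E'
from h import *
s=robot.camera("scene");t=robot.camera("top");p=robot.get_obs()["tool_pos"];print(p)
q=[p+[-.0425*0+dy*.042,dy,dz] for dy in(-53,53) for dz in(0,27,60)]
print(((proj(s,q)-[285,200]+.5)*5-.5).round())
# dish model if yaw -0.9 at (cx,88): rim corners predicted in crop e
for cx in(524,530,536):
  a=np.radians(-.9);R=np.array([[np.cos(a),-np.sin(a)],[np.sin(a),np.cos(a)]])
  C=np.array([[54,75],[54,-75],[-54,-75],[-54,75]])@R.T+[cx,88]
  print(cx,((proj(s,np.c_[C,[67]*4])-[285,200]+.5)*5-.5).round().tolist(),((proj(t,np.c_[C,[67]*4])-[215,205]+.5)*5-.5).round().tolist())
E
```

```text
[488.93535174  91.33851313  40.39824481]
[[168. 244.]
 [167. 208.]
 [166. 162.]
 [325. 197.]
 [326. 161.]
 [327. 115.]]
524 [[430.0, 229.0], [201.0, 306.0], [116.0, 204.0], [337.0, 136.0]] [[179.0, 204.0], [513.0, 206.0], [512.0, 447.0], [173.0, 446.0]]
530 [[436.0, 235.0], [206.0, 312.0], [121.0, 210.0], [342.0, 141.0]] [[179.0, 191.0], [513.0, 192.0], [512.0, 433.0], [173.0, 433.0]]
536 [[442.0, 240.0], [211.0, 318.0], [125.0, 215.0], [347.0, 146.0]] [[179.0, 178.0], [513.0, 179.0], [512.0, 420.0], [173.0, 419.0]]
```

```bash
python3 - <<'E'
from h import *
w=robot.camera("wrist");s=robot.camera("scene")
s0=cv2.imread("pics/scene0.png");a=s["pixels"]
print(cv2.absdiff(a,s0)[240:275,325:375].max(2).mean(1).round().astype(int))
p=robot.get_obs()["tool_pos"]
print(proj(w,[p,p+[0,53,0],p+[0,-53,0],p+[-10,53,27],p+[-10,-53,27]]).round())
cv2.imwrite("pics/f.png",w["pixels"])
E
```

```text
[43 48 54 62 70 65 59 54 58 56 52 46 46 41 35 29 24 19 11 10  9  8  6  6
  6  6  6  6  5  5  5  6  6  6  5]
[[320. 268.]
 [230. 272.]
 [410. 264.]
 [221. 306.]
 [421. 298.]]
```

View pics/f.png

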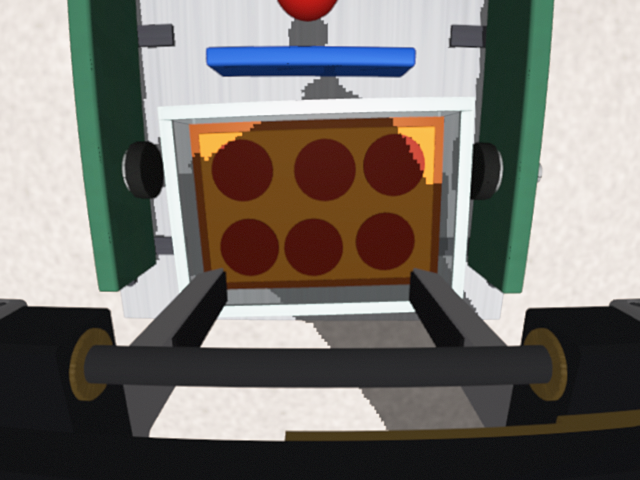

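The wrist view shows the tips at (222,275) and (415,275), drawn over the near rim at rows 305–318. I'll compute where the rim lies.

```bash
python3 - <<'E'
from h import *
w=robot.camera("wrist")
print(ray(w,[(320,240)]))
C=[(161,107),(474,97),(464,306),(182,319)]
print("rim z67",onz(w,C,67).round(1).tolist())
print("stop front top",onz(w,[(207,64),(414,64)],45).round(1).tolist())
o=robot.get_obs();print(o["time"],o["tool_pos"],o["contact_force"],o["ft_torque"],o["joint_positions"])
E
```

```text
(array([556.86493428,  89.39620991, 248.65608549]), array([[-0.23841842,  0.00501175, -0.97117168]]))
rim z67 [[580.4, 162.9, 67.0], [578.5, 14.8, 67.0], [472.6, 14.9, 67.0], [471.6, 166.5, 67.0]]
stop front top [[603.2, 145.0, 45.0], [598.4, 37.9, 45.0]]
6.825 [488.87627996  91.34600831  40.43724837] [-0.23023915  0.66726429 -0.13005682] [ 0.02391032 -0.0248827  -0.02987127] [ 0.19444828  0.42662519 -0.52762923  2.02471317  0.30507782  0.76626093
 -2.12943304]
```

```bash
python3 - <<'E'
from h import *
w=robot.camera("wrist");s=robot.camera("scene")
S=lambda u:(np.array(u,float)+.5)/5-.5+[285,200]
print(two(w,[(418,273)],s,S([(172,205)])),two(w,[(220,273)],s,S([(327,163)])))
E
```

```text
(array([492.63132122,  40.23200605,  71.3354675 ]), np.float64(3.4669499057702335)) (array([498.06223783, 141.23404533,  71.04643239]), np.float64(0.8602419446242104))
```

Open, the fingertips sit about 31 mm above the TCP, so they passed over the rim without touching it. I'll back out, lower and push again.

```bash
python3 -m handwheel '[[-1,[0,0,0.02],0],[-1,[-0.03,0,0.02],0],[-1,[-0.05,0.001,0.015],0],[-1,[-0.05,0.002,-0.015],0],[-1,[-0.05,0.002,-0.031],0],[-1,[-0.05,0.002,-0.031],0]]'
python3 -m handwheel '[[-1,[0.005,0,0],0],[-1,[0.010,0,0],0],[-1,[0.015,0,0],0],[-1,[0.018,0,0],0],[-1,[0.02,0,0],0],[-1,[0.022,0,0],0]]'|grep -E "pos|force: \["
python3 -m handwheel '[[-1,[0.002,0,0],0],[-1,[0.004,0,0],0],[-1,[0.006,0,0],0],[-1,[0.008,0,0],0]]'|grep -E "pos|force: \["
```

```text
time: 7.68
tool_pos: [438.3, 93.4, 8.7]
orientation: [1.0, -0.021, -0.001, -0.0]
contact_force: [1.7, 1.1, -0.3]
width: 93.6
grip_force: 0.0
tool_pos: [460.9, 93.3, 9.4]
contact_force: [-3.6, 0.6, 1.1]
tool_pos: [467.6, 93.5, 9.3]
contact_force: [-9.9, 0.5, 8.2]
```

```bash
python3 - <<'E'
from h import *
w=robot.camera("wrist");s=robot.camera("scene");o=robot.get_obs();print(o["time"],o["tool_pos"],o["contact_force"],o["ft_torque"])
b=cv2.resize(s["pixels"][200:300,300:400],(480,480),interpolation=cv2.INTER_CUBIC)
a=cv2.resize(w["pixels"],None,fx=.5,fy=.5)
c=np.zeros((480,800,3),np.uint8);c[:,:480]=b;c[:240,480:]=a;cv2.imwrite("pics/g.png",c)
E
```

```text
9.025 [467.98707653  93.46398197   9.25608635] [-5.79308093 -0.03438096  3.52794746] [0.2126015  1.31926857 0.02350092]
```

View pics/g.png

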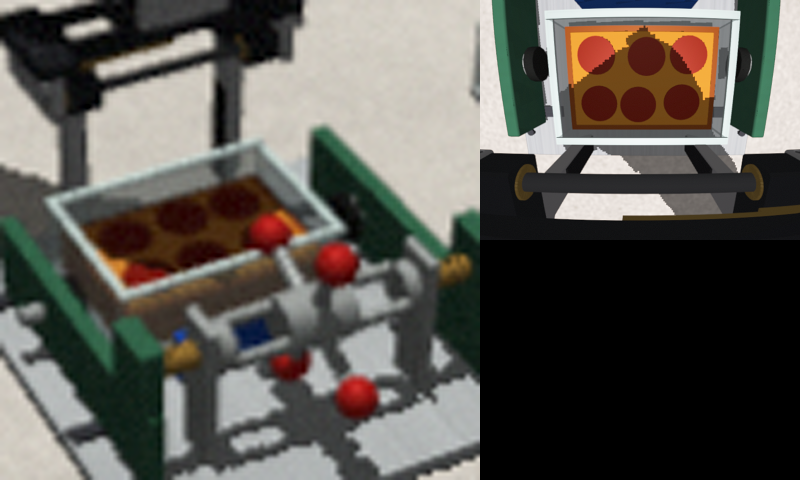

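The dish is sliding, with both fingers bearing on the near wall. Continuing gently.

```bash
python3 -m handwheel '[[-1,[0.001,0,0],0],[-1,[0.002,0,0],0],[-1,[0.003,0,0],0],[-1,[0.004,0,0],0]]'|grep -E "pos|force: \["
python3 -m handwheel '[[-1,[0.001,0,0],0],[-1,[0.002,0,0],0],[-1,[0.003,0,0],0],[-1,[0.004,0,0],0]]'|grep -E "pos|force: \["
python3 - <<'E'
from h import *
w=robot.camera("wrist");p=w["pixels"].astype(int)
for u in (180,300,450): print(u,[tuple(p[v,u]) for v in range(0,50,4)])
print("pred stop front row", proj(w,[[603.2,145,45],[598.4,38,45]]))
E
```

```text
tool_pos: [471.6, 93.3, 9.2]
contact_force: [-9.5, 0.8, 7.1]
tool_pos: [475.5, 93.3, 9.2]
contact_force: [-8.4, -0.0, 6.4]
180 [(np.int64(213), np.int64(209), np.int64(208)), (np.int64(214), np.int64(209), np.int64(208)), (np.int64(212), np.int64(208), np.int64(208)), (np.int64(213), np.int64(209), np.int64(208)), (np.int64(212), np.int64(209), np.int64(208)), (np.int64(239), np.int64(241), np.int64(233)), (np.int64(238), np.int64(239), np.int64(231)), (np.int64(239), np.int64(240), np.int64(232)), (np.int64(238), np.int64(240), np.int64(232)), (np.int64(125), np.int64(126), np.int64(118)), (np.int64(144), np.int64(142), np.int64(140)), (np.int64(129), np.int64(127), np.int64(122)), (np.int64(92), np.int64(92), np.int64(87))]
300 [(np.int64(217), np.int64(105), np.int64(45)), (np.int64(221), np.int64(110), np.int64(49)), (np.int64(223), np.int64(114), np.int64(53)), (np.int64(222), np.int64(112), np.int64(52)), (np.int64(226), np.int64(207), np.int64(187)), (np.int64(241), np.int64(242), np.int64(235)), (np.int64(243), np.int64(244), np.int64(237)), (np.int64(244), np.int64(245), np.
[... 230 characters left out ...]
64(86))]
450 [(np.int64(217), np.int64(213), np.int64(214)), (np.int64(217), np.int64(213), np.int64(214)), (np.int64(217), np.int64(212), np.int64(213)), (np.int64(218), np.int64(214), np.int64(214)), (np.int64(217), np.int64(213), np.int64(213)), (np.int64(240), np.int64(241), np.int64(233)), (np.int64(239), np.int64(240), np.int64(232)), (np.int64(240), np.int64(241), np.int64(234)), (np.int64(240), np.int64(241), np.int64(233)), (np.int64(125), np.int64(126), np.int64(118)), (np.int64(144), np.int64(142), np.int64(141)), (np.int64(143), np.int64(140), np.int64(135)), (np.int64(94), np.int64(93), np.int64(90))]
pred stop front row [[188.01028839  16.25116735]
 [436.24659453  16.30197584]]
```

```bash
python3 -m handwheel '[[-1,[0.001,0,0],0],[-1,[0.002,0,0],0],[-1,[0.003,0,0],0],[-1,[0.003,0,0],0]]'|grep -E "pos|force: \["
python3 -m handwheel '[[-1,[0.001,0,0],0],[-1,[0.002,0,0],0],[-1,[0.002,0,0],0]]'|grep -E "pos|force: \["
python3 - <<'E'
from h import *
w=robot.camera("wrist");p=w["pixels"].astype(int)
r=[int(np.argmax((p[:60,u].min(1)>226)&(p[:60,u,0]-p[:60,u,2]<12))) for u in (170,200,300,420,450)];print(r)
print(onz(w,[(170,r[0]),(300,r[2]),(450,r[-1])],67).round(1).tolist())
E
```

```text
tool_pos: [478.8, 93.3, 9.2]
contact_force: [-7.2, 1.1, 4.4]
tool_pos: [480.9, 93.3, 9.2]
contact_force: [-5.2, 0.0, 3.3]
[20, 19, 17, 18, 19]
[[600.2, 145.2, 67.0], [598.0, 96.0, 67.0], [595.8, 39.5, 67.0]]
```

```bash
python3 -m handwheel '[[-1,[0.001,0,0],0],[-1,[0.001,0,0],0]]'|grep -E "pos|force: \["
python3 -m handwheel '[[-1,[0.001,0,0],0],[-1,[0.001,0,0],0]]'|grep -E "pos|force: \["
python3 -m handwheel '[[-1,[0.0005,0,0],0],[-1,[0.001,0,0],0]]'|grep -E "pos|force: \["
```

```text
tool_pos: [481.9, 93.3, 9.2]
contact_force: [-6.5, 0.4, 3.2]
tool_pos: [482.6, 93.3, 9.2]
contact_force: [-8.7, 0.1, 5.9]
tool_pos: [482.6, 93.2, 9.1]
contact_force: [-17.7, 0.3, 14.0]
```

```bash
python3 -m handwheel '[[-1,[0.0004,0,0],0],[-1,[0.0004,0,0],0]]'|grep -E "pos|force: \["
python3 - <<'E'
from h import *
o=robot.get_obs();print(o["ft_torque"],o["tool_pos"])
w=robot.camera("wrist");p=w["pixels"].astype(int)
us=(150,170,200,300,420,450,480)
r=[int(np.argmax((p[:60,u].min(1)>226)&(p[:60,u,0]-p[:60,u,2]<12))) for u in us];print(r)
X=onz(w,list(zip(us,r)),67);print(X.round(1).tolist())
E
python3 -m handwheel '[[-1,[-0.01,0,0],0],[-1,[-0.04,0,0],0],[-1,[-0.04,0,0.04],0],[-1,[-0.04,0,0.10],0],[-1,[0.01,0,0.15],0],[-1,[0.06,0,0.16],0],[-1,[0.1,-0.003,0.16],0],[-1,[0.13,-0.004,0.16],0]]'
```

```text
tool_pos: [482.5, 93.2, 9.0]
contact_force: [-18.9, 0.5, 14.4]
[-0.0772522   3.97927881 -0.20091767] [482.51712642  93.24042519   9.00967639]
[20, 19, 19, 17, 18, 19, 20]
[[602.5, 152.8, 67.0], [602.2, 145.0, 67.0], [601.3, 133.5, 67.0], [599.7, 96.0, 67.0], [598.0, 51.2, 67.0], [597.5, 39.7, 67.0], [597.1, 28.1, 67.0]]
time: 13.05
tool_pos: [616.7, 88.9, 169.2]
orientation: [1.0, -0.021, 0.0, -0.0]
contact_force: [0.0, -0.3, 0.5]
width: 94.1
grip_force: 0.0
```

Dish slope −2.48° against the cradle's −2.44°: square and home. Next I'll refine the ball and hub positions with the wrist camera.

```bash
python3 - <<'E'
from h import *
w=robot.camera("wrist");t=robot.camera("top");s=robot.camera("scene")
for n,c,b in(("w",w,(0,0,640,480)),("s",s,(350,235,385,290))):
    B,m=blobs(c,"red",b,15);print(n,[(x,q) for x,q in B])
print("blue",blobs(w,"blue",(0,0,640,480),30)[0])
print(proj(w,[[688,85,137.7],[615,88,108.7],[672,86.5,85]]).round(),ray(w,[(320,240)])[0])
cv2.imwrite("pics/h_.png",w["pixels"])
E
```

```text
w [([317.2, 108.8], [304, 97, 27, 24, 507]), ([316.7, 145.3], [300, 128, 35, 35, 941]), ([316.5, 244.3], [302, 231, 30, 29, 655]), ([273.3, 287.7], [264, 280, 23, 13, 81]), ([281.5, 316.6], [266, 305, 31, 29, 293]), ([312.7, 320.3], [304, 307, 24, 28, 171])]
s [([351.9, 244.5], [350, 242, 6, 6, 21])]
blue [([282.1, 233.8], [258, 227, 52, 15, 677]), ([351.0, 233.8], [324, 227, 52, 15, 681])]
[[321. 144.]
 [321. 245.]
 [319. 166.]] [684.64183276  86.92860693 377.50671666]
```

View pics/h_.png

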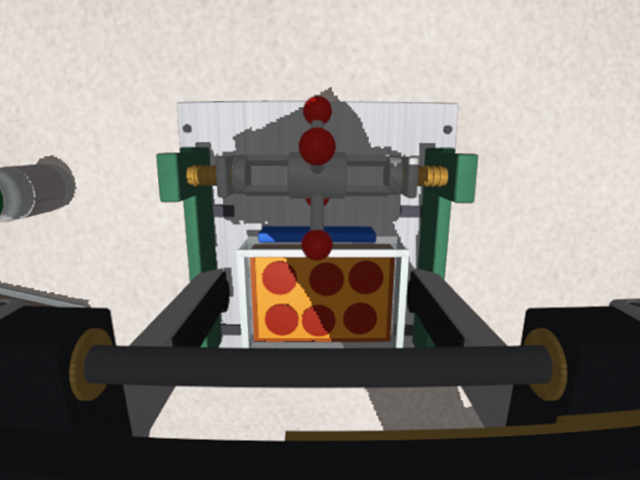

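The wrist view shows the far-low ball at (317,109), top ball (317,145), near ball (316.5,244) and hub (317,176). I'll solve the hub position and angle from these.

```bash
cat > fit.py <<'E'
from h import *
from scipy.optimize import least_squares
a=np.radians(-2.44);ex=np.array([np.cos(a),np.sin(a),0])
def ball(h,f): return np.array([h[0],h[1],85])+55*np.sin(f)*ex+[0,0,55*np.cos(f)]
if __name__=="__main__":
    w=robot.camera("wrist");uv=np.array([(316.7,145.3),(316.5,244.3),(317.2,108.8)])
    f=lambda v:(proj(w,[ball(v,v[2]),ball(v,v[2]-np.pi/2),ball(v,v[2]+np.pi/2)])-uv).ravel()
    r=least_squares(f,[672,86,.3]);print(r.x,np.degrees(r.x[2]),r.fun.round(1))
    print(onz(w,[(317,176)],103),robot.get_obs()["tool_pos"])
    for d in (-75,-70,-65): print(d,ball(r.x,np.radians(d)).round(1))
E
python3 fit.py
```

```text
[6.64852816e+02 8.91264116e+01 3.96226743e-01] 22.70212012931117 [-0.1  0.1  0.4 -0.3 -0.3  0.2]
[[664.53729606  89.01166923 103.        ]] [614.88484812  89.58136799 168.93212382]
-75 [611.8  91.4  99.2]
-70 [613.2  91.3 103.8]
-65 [615.1  91.2 108.2]
```

```bash
python3 - <<'E'
from fit import *
w=robot.camera("wrist")
B,m=blobs(w,"red",(290,80,345,265),15);uv=np.array([b[0] for b in B])[[1,2,0]];print(uv.tolist())
f=lambda v:(proj(w,[ball(v,v[2]),ball(v,v[2]-np.pi/2),ball(v,v[2]+np.pi/2)])-uv).ravel()
r=least_squares(f,[672,86,.3]);print(r.x,np.degrees(r.x[2]),r.fun.round(1));print(robot.get_obs()["tool_pos"])
E
```

```text
[[317.7, 142.2], [317.4, 242.0], [318.0, 106.3]]
[6.65955271e+02 8.86165947e+01 3.96027878e-01] 22.69072596445534 [-0.1  0.2  0.3 -0.5 -0.3  0.3]
[614.59483595  89.59453926 169.20620336]
```

Hub is at about (666, 88.6, 85) and q ≈ 0.396. The near ball is at −67°, so I'll descend and pinch it.

```bash
python3 -m handwheel '[[0,[0.001,0.001,-0.03],0],[0,[0.001,0.001,-0.06],0],[0,[0.001,0.001,-0.082],0],[0,[0.001,0.001,-0.082],0],[0,[0.001,0.001,-0.082],0]]'
python3 -m handwheel '[[1,[0,0,0],0],[1,[0,0,0],0],[1,[0,0,0],0],[1,[0,0,0],0]]'
```

```text
time: 13.92
tool_pos: [616.5, 90.5, 88.7]
orientation: [1.0, -0.021, 0.001, -0.0]
contact_force: [0.3, -0.0, 0.5]
width: 48.7
grip_force: 0.0
time: 14.42
tool_pos: [616.3, 90.3, 87.5]
orientation: [1.0, -0.021, 0.0, -0.0]
contact_force: [-1.0, -2.1, 1.4]
width: 10.7
grip_force: 1.0
```

```bash
python3 -m handwheel '[[1,[0,0,0],0]]' | tail -3
python3 - <<'E'
from fit import *
w=robot.camera("wrist")
print([b for b in blobs(w,"red",(0,0,640,480),15)[0]])
p=robot.get_obs()["tool_pos"];print(p,proj(w,[p,p+[0,0,19],p+[0,0,30]]).round(), proj(w,[ball((666,88.6),np.radians(x)) for x in(-67.3,22.7)]).round(),robot.get_obs()["contact_force"])
E
```

```text
contact_force: [-0.6, -1.1, 8.4]
width: 2.0
grip_force: 4.0
[([319.0, 94.0], [301, 77, 37, 36, 1038]), ([319.2, 145.2], [293, 118, 54, 56, 2360]), ([318.2, 272.8], [302, 263, 34, 42, 234]), ([266.9, 302.7], [250, 295, 33, 15, 302])]
[616.6354472   90.26382952  87.94066045] [[320. 268.]
 [320. 279.]
 [320. 286.]] [[319. 281.]
 [319. 143.]] [-1.48943982 -0.85621821  6.51875919]
```

```bash
python3 - <<'E'
from h import *
s=robot.camera("scene");p=robot.get_obs()["tool_pos"]
print(proj(s,[p+[0,0,z] for z in(0,10,20,30,40,60)]).round(1).tolist())
g=cv2.cvtColor(s["pixels"],cv2.COLOR_BGR2GRAY);g0=cv2.cvtColor(cv2.imread("pics/scene0.png"),cv2.COLOR_BGR2GRAY)
print("cols 340-368");
for v in range(224,262): print(v,g[v,342:370:1].tolist())
E
```

```text
[[356.5, 254.2], [356.6, 251.3], [356.7, 248.4], [356.9, 245.5], [357.0, 242.5], [357.2, 236.6]]
cols 340-368
224 [178, 199, 208, 206, 207, 204, 206, 208, 203, 169, 93, 60, 59, 69, 68, 66, 65, 63, 64, 66, 67, 121, 192, 206, 208, 205, 206, 204]
225 [201, 202, 207, 206, 204, 206, 208, 206, 206, 164, 90, 59, 58, 65, 67, 69, 63, 54, 63, 68, 66, 119, 192, 210, 209, 192, 197, 205]
226 [202, 207, 205, 205, 205, 204, 206, 206, 205, 165, 92, 57, 61, 63, 69, 63, 56, 39, 61, 70, 71, 139, 177, 167, 144, 128, 153, 193]
227 [206, 207, 204, 206, 204, 205, 206, 203, 203, 160, 90, 58, 61, 66, 69, 68, 59, 36, 61, 69, 67, 149, 148, 108, 84, 86, 99, 148]
228 [210, 210, 206, 205, 205, 204, 205, 202, 203, 161, 89, 56, 58, 62, 69, 68, 55, 35, 60, 61, 69, 149, 132, 71, 70, 79, 82, 96]
229 [207, 211, 212, 205, 204, 206, 204, 201, 202, 161, 89, 57, 54, 64, 65, 69, 49, 34, 59, 66, 66, 146, 120, 51, 38, 66, 82, 84]
230 [208, 206, 207, 205, 204, 202, 201, 204, 202, 162, 88, 55, 57, 65, 66, 67, 44, 34, 59, 67, 64, 140, 105, 44, 30, 44, 66, 80]
231 [206, 209, 208, 203, 204, 204, 206, 207, 205, 158, 88, 57, 56, 64,
[... 3124 characters left out ...]
79, 126, 167, 186, 179, 177, 152, 125, 92, 68, 60, 64, 60, 67, 79, 80, 56, 33, 24, 33, 28]
257 [18, 15, 18, 42, 76, 147, 177, 180, 167, 167, 152, 128, 107, 81, 69, 66, 59, 63, 63, 60, 63, 64, 67, 57, 37, 26, 30, 26]
258 [71, 89, 147, 177, 183, 178, 169, 152, 115, 102, 80, 69, 63, 65, 63, 60, 57, 57, 60, 63, 61, 56, 53, 51, 40, 36, 24, 30]
259 [179, 185, 177, 172, 148, 113, 97, 76, 71, 59, 60, 66, 62, 61, 54, 56, 54, 53, 57, 59, 57, 52, 48, 50, 54, 48, 41, 34]
260 [163, 142, 115, 98, 79, 64, 64, 64, 67, 63, 55, 57, 50, 55, 55, 53, 52, 51, 54, 53, 51, 56, 57, 54, 50, 57, 51, 53]
261 [93, 71, 70, 65, 66, 61, 59, 57, 55, 56, 54, 52, 55, 55, 51, 55, 51, 56, 54, 54, 58, 61, 59, 52, 53, 56, 56, 61]
```

The closed tips sit about 30 mm above the reported TCP, so they closed on top of the ball. I'll open, go about 24 mm deeper and pinch again.

```bash
python3 -m handwheel '[[0,[0,0,0.015],0],[0,[-0.001,0,0.015],0],[0,[-0.002,0,0.015],0],[0,[-0.002,0,0],0],[0,[-0.002,0,-0.024],0],[0,[-0.002,0,-0.024],0],[1,[-0.002,0,-0.024],0],[1,[-0.002,0,-0.024],0]]'
python3 -m handwheel '[[1,[0,0,0],0],[1,[0,0,0],0]]'
```

```text
time: 15.65
tool_pos: [614.7, 90.5, 64.1]
orientation: [1.0, -0.021, 0.0, -0.0]
contact_force: [0.7, 0.0, 1.1]
width: 30.6
grip_force: 0.0
time: 15.9
tool_pos: [614.7, 90.0, 64.0]
orientation: [1.0, -0.021, 0.0, 0.0]
contact_force: [-1.5, -2.6, 7.2]
width: 22.1
grip_force: 30.0
```

```bash
python3 -m handwheel '[[1,[0.005,0,0.0096],0],[1,[0.0118,-0.0005,0.0179],0],[1,[0.02,-0.0009,0.0249],0],[1,[0.0295,-0.0013,0.03],0]]'
python3 -m handwheel '[[1,[0.0103,-0.0004,0.0032],0],[1,[0.021,-0.0009,0.0044],0],[1,[0.0317,-0.0014,0.0034],0],[1,[0.0421,-0.0018,0.0004],0]]'
```

```text
time: 16.4
tool_pos: [643.6, 88.7, 93.6]
orientation: [1.0, -0.021, -0.001, 0.0]
contact_force: [-3.9, -3.3, -11.6]
width: 22.2
grip_force: 30.0
time: 16.9
tool_pos: [687.5, 87.8, 94.8]
orientation: [1.0, -0.021, 0.001, -0.001]
contact_force: [0.0, 0.7, 0.1]
width: 1.1
grip_force: 0.0
```

It slipped off mid-stroke because my arc ran slightly high. I'll lift, re-measure the balls and refit the hub.

```bash
python3 -m handwheel '[[0,[0,0,0.03],0],[0,[-0.02,0.002,0.055],0],[0,[-0.05,0.002,0.055],0],[0,[-0.07,0.003,0.055],0],[0,[-0.07,0.003,0.055],0],[0,[-0.07,0.003,0.055],0]]'
cat > look.py <<'E'
from fit import *
w=robot.camera("wrist");s=robot.camera("scene");p=robot.get_obs()["tool_pos"]
B,m=blobs(w,"red",(285,40,350,300),30);uv=[b[0] for b in B]
print("tool",p.round(1),"wrist",[(b[0],b[1][2:]) for b in B])
S=[(b[0],b[1][2:]) for b in blobs(s,"red",(340,230,390,300),12)[0]];print("scene",S)
for u in uv:
    for v,_ in S:
        P,e=two(w,[u],s,[v])
        if e<5 and abs(P[1]-89)<10: print(u,v,P.round(1),round(e,1),"phi/r about (666,85):",np.degrees(np.arctan2(P[0]-666,P[2]-85)).round(1),np.hypot(P[0]-666,P[2]-85).round(1))
E
python3 look.py
```

```text
time: 17.65
tool_pos: [617.0, 90.4, 149.2]
orientation: [1.0, -0.021, 0.0, -0.0]
contact_force: [0.2, -0.4, 0.2]
width: 46.6
grip_force: 0.0
tool [616.7  90.3 148.8] wrist [([319.4, 97.4], [33, 33, 861]), ([319.0, 199.1], [39, 39, 1137]), ([318.4, 246.6], [28, 26, 563])]
scene [([351.0, 244.8], [9, 6, 41]), ([342.1, 246.7], [6, 4, 15]), ([357.3, 251.2], [9, 5, 23]), ([377.1, 274.4], [5, 5, 19])]
[319.4, 97.4] [377.1, 274.4] [720.4  87.3  93.5] 3.1 phi/r about (666,85): 81.2 55.0
[318.4, 246.6] [357.3, 251.2] [617.   91.6  98.2] 1.2 phi/r about (666,85): -74.9 50.8
```

```bash
cat > ft.py <<'E'
from fit import *
import sys
w=robot.camera("wrist");p=robot.get_obs()["tool_pos"]
B,m=blobs(w,"red",(285,20,350,330),60);uv=[np.array(b[0]) for b in B if abs(b[1][2]-b[1][3])<8]
print("tool",p.round(1),[(b[0],b[1][2:]) for b in B])
off=np.radians([float(a) for a in sys.argv[1:]])   # offsets of the blobs, top row first
if len(off):
    uv=np.array(uv[:len(off)])
    f=lambda v:(proj(w,[ball(v,v[2]+k) for k in off])-uv).ravel()
    for g in(-.6,0,.6):
        r=least_squares(f,[667,88.5,g]);print(r.x.round(2),np.degrees(r.x[2]).round(1),r.fun.round(1),r.cost.round(2))
E
python3 ft.py 90 0; python3 ft.py 90 0 -90
```

```text
tool [616.5  90.4 148.6] [([319.3, 96.8], [33, 34, 869]), ([318.9, 198.7], [39, 38, 1142]), ([318.4, 246.3], [28, 26, 559]), ([290.5, 320.8], [13, 15, 71]), ([310.7, 321.7], [16, 14, 61])]
[ 6.6524e+02  8.8560e+01 -1.6000e-01] -9.4 [-0.3 -0.   0.3  0. ] 0.09
[ 6.6524e+02  8.8560e+01 -1.6000e-01] -9.4 [-0.3 -0.   0.3  0. ] 0.09
[ 6.6524e+02  8.8560e+01 -1.6000e-01] -9.4 [-0.3 -0.   0.3  0. ] 0.09
tool [616.4  90.4 148.6] [([319.3, 96.5], [33, 33, 871]), ([318.9, 198.5], [39, 38, 1145]), ([318.4, 246.1], [28, 25, 562]), ([290.5, 320.3], [13, 16, 71]), ([310.3, 321.8], [14, 14, 73])]
[ 6.651e+02  8.867e+01 -1.600e-01] -9.3 [-0.5  0.2  0.1 -0.1  0.4 -0.2] 0.24
[ 6.651e+02  8.867e+01 -1.600e-01] -9.3 [-0.5  0.2  0.1 -0.1  0.4 -0.2] 0.24
[ 6.651e+02  8.867e+01 -1.600e-01] -9.3 [-0.5  0.2  0.1 -0.1  0.4 -0.2] 0.24
```

```bash
python3 -m handwheel '[[0,[0.02,-0.001,0],0],[0,[0.04,-0.0014,-0.01],0],[0,[0.04,-0.0014,-0.04],0],[0,[0.04,-0.0014,-0.0576],0],[0,[0.04,-0.0014,-0.0576],0],[1,[0.04,-0.0014,-0.0576],0],[1,[0.04,-0.0014,-0.0576],0],[1,[0.04,-0.0014,-0.0576],0]]' | grep -vE "orient"
python3 -m handwheel '[[1,[0,0,0],0],[1,[0,0,0],0]]' | grep -vE "orient"
python3 -m handwheel '[[1,[0.0045,-0.0002,0.0004],0],[1,[0.009,-0.0004,0.0007],0],[1,[0.0138,-0.0006,0.0005],0],[1,[0.0185,-0.0008,-0.0001],0]]' | grep -vE "orient"
```

```text
time: 18.85
tool_pos: [656.3, 88.0, 92.0]
contact_force: [-1.5, -1.2, 5.3]
width: 22.5
grip_force: 30.0
time: 19.1
tool_pos: [656.3, 88.0, 92.0]
contact_force: [-1.8, -4.4, 6.4]
width: 22.4
grip_force: 30.0
time: 19.6
tool_pos: [674.1, 87.2, 91.8]
contact_force: [-8.2, -5.1, 10.1]
width: 22.6
grip_force: 30.0
```

```bash
python3 -m handwheel '[[1,[0.0093,-0.0012,-0.0015],0],[1,[0.018,-0.0016,-0.0055],0],[1,[0.0258,-0.0019,-0.011],0],[1,[0.0326,-0.0022,-0.0178],0]]' | grep -vE "orient"
python3 -m handwheel '[[1,[0.003,-0.0001,-0.0039],0],[1,[0.0055,-0.0002,-0.0079],0],[1,[0.0077,-0.0003,-0.0121],0]]' | grep -vE "orient"
```

```text
time: 20.1
tool_pos: [710.6, 85.6, 76.7]
contact_force: [9.8, -3.5, 23.2]
width: 19.9
grip_force: 30.3
time: 20.48
tool_pos: [721.5, 85.2, 66.7]
contact_force: [24.2, -1.7, 27.9]
width: 16.1
grip_force: 32.4
```

```bash
python3 -m handwheel '[[0,[0,0,0],0],[0,[0,0,0.0],0],[0,[-0.02,0.001,0.04],0],[0,[-0.06,0.003,0.08],0],[0,[-0.1,0.005,0.085],0],[0,[-0.1,0.005,0.085],0],[0,[-0.1,0.005,0.085],0]]' | grep -vE "orient"
python3 ft.py 90 0;python3 ft.py 90 0 -90
```

```text
time: 21.35
tool_pos: [614.9, 90.3, 146.2]
contact_force: [0.4, -0.1, 0.3]
width: 47.1
grip_force: 0.0
tool [615.   90.3 145.9] [([319.0, 110.3], [37, 47, 1204]), ([318.4, 234.9], [36, 41, 1059]), ([290.1, 320.3], [12, 16, 66]), ([309.9, 321.7], [14, 14, 75])]
[5.6441e+02 1.0402e+02 2.5000e-01] 14.5 [-13.9   0.4  11.3  -0.4] 160.86
[5.6441e+02 1.0402e+02 2.5000e-01] 14.5 [-13.9   0.4  11.3  -0.4] 160.86
[5.6441e+02 1.0402e+02 2.5000e-01] 14.5 [-13.9   0.4  11.3  -0.4] 160.86
tool [615.1  90.4 145.7] [([319.1, 110.6], [37, 47, 1214]), ([318.5, 235.3], [36, 41, 1067]), ([290.2, 320.5], [12, 16, 66]), ([309.6, 321.7], [14, 14, 62])]
[ 5.8769e+02  1.0130e+02 -4.2000e-01] -24.3 [-13.6 -16.6  14.4  15.9  -1.7   2.2] 464.47
[ 5.8769e+02  1.0130e+02 -4.2000e-01] -24.3 [-13.6 -16.6  14.4  15.9  -1.7   2.2] 464.47
[ 5.8769e+02  1.0130e+02 -4.2000e-01] -24.3 [-13.6 -16.6  14.4  15.9  -1.7   2.2] 464.47
```

Pinching with the path slightly off lets the ball lag. Pushing each ball with the closed fingers along the arc tolerates radial error better, so I'll switch to that. First, the current ball angles.

```bash
cat > ang.py <<'E'
from fit import *
w=robot.camera("wrist");o=robot.get_obs()
B,m=blobs(w,"red",(285,20,350,330),200)
H=(665.3,88.6);print(round(o["time"],2),"tool",o["tool_pos"].round(1),"F",o["contact_force"].round(1))
for c,(x,y,ww,h,a) in B:
    for nm,v in(("topEdge",y+ww/2),("botEdge",y+h-ww/2)):
        ph=np.radians(np.arange(-120,121,.2));r=np.abs(proj(w,[ball(H,q) for q in ph])[:,1]-v)
        i=[k for k in range(1,len(r)-1) if r[k]<r[k-1] and r[k]<=r[k+1] and r[k]<1]
        print((c,ww,h),nm,[round(np.degrees(ph[k]),1) for k in i])
E
python3 ang.py
```

```text
21.5 tool [615.   90.5 145.6] F [-0.3 -0.3 -0.1]
([319.2, 110.6], 37, 48) topEdge [np.float64(49.4), np.float64(118.8)]
([319.2, 110.6], 37, 48) botEdge [np.float64(39.4)]
([318.6, 235.3], 36, 41) topEdge [np.float64(-35.0)]
([318.6, 235.3], 36, 41) botEdge [np.float64(-113.6), np.float64(-40.0)]
```

```bash
python3 -m handwheel '[[1,[-0.014,0,0],0],[1,[-0.014,0,0],0],[1,[-0.014,0,-0.03],0],[1,[-0.014,0,-0.055],0],[1,[-0.014,0,-0.055],0]]' | grep -vE "orient"
python3 -m handwheel '[[1,[0.004,0,0],0],[1,[0.008,0,0],0],[1,[0.016,-0.0004,0.0055],0],[1,[0.0246,-0.0007,0.0096],0]]' | grep -vE "orient"
python3 -m handwheel '[[1,[0.0092,-0.0004,0.0024],0],[1,[0.0188,-0.0008,0.0033],0],[1,[0.0283,-0.0012,0.0024],0],[1,[0.0376,-0.0016,0],0]]' | grep -vE "orient"
```

```text
time: 22.12
tool_pos: [599.7, 90.4, 89.9]
contact_force: [0.3, 0.4, 0.0]
width: 1.3
grip_force: 0.0
time: 22.62
tool_pos: [622.9, 90.5, 102.0]
contact_force: [-18.1, -1.0, 15.3]
width: 0.5
grip_force: 9.1
time: 23.12
tool_pos: [663.2, 88.4, 102.0]
contact_force: [-7.5, 0.1, 5.1]
width: 0.4
grip_force: 3.4
```

```bash
python3 -m handwheel '[[1,[0.0087,-0.0004,-0.003],0],[1,[0.0165,-0.0007,-0.008],0],[1,[0.0225,-0.001,-0.013],0],[1,[0.0225,-0.001,-0.013],0]]' | grep -vE "orient"
python3 -m handwheel '[[1,[0.01,0,0.03],0],[1,[-0.02,0,0.06],0],[1,[-0.06,0.002,0.055],0],[1,[-0.075,0.003,0.055],0],[1,[-0.075,0.003,0.055],0],[1,[-0.075,0.003,0.055],0]]' | grep -vE "orient"
python3 ang.py
```

```text
time: 23.62
tool_pos: [685.9, 87.2, 88.2]
contact_force: [-0.7, -0.2, -0.2]
width: 0.4
grip_force: 0.0
time: 24.38
tool_pos: [611.3, 90.1, 143.3]
contact_force: [-0.2, -0.3, -0.7]
width: 0.5
grip_force: 0.0
24.43 tool [611.2  90.2 143.1] F [ 0.3 -0.4  0.2]
([318.5, 103.5], 38, 51) topEdge [np.float64(50.2), np.float64(115.8)]
([318.5, 103.5], 38, 51) botEdge [np.float64(38.2)]
([317.8, 230.5], 37, 41) topEdge [np.float64(-119.8), np.float64(-36.6)]
([317.8, 230.5], 37, 41) botEdge [np.float64(-114.6), np.float64(-40.6)]
```

q is now about 4.0 rad. Next stroke goes slower, with a torque readout.

```bash
cat > tq.py <<'E'
from rig import robot
import numpy as np
o=robot.get_obs();p=o["tool_pos"];F=-np.array(o["contact_force"])
s=np.clip((p[0]+21-665.3)/55,-1,1);c=np.sqrt(1-s*s)
print(round(o["time"],2),p.round(1),F.round(1),"phi",np.degrees(np.arcsin(s)).round(1),"T",round((55*c*F[0]-(55*s-12)*F[2])/1000,3))
E
python3 -m handwheel '[[1,[-0.011,0,-0.02],0],[1,[-0.011,0,-0.053],0],[1,[-0.007,0,-0.053],0],[1,[-0.003,0,-0.053],0]]' >/dev/null; python3 tq.py
python3 -m handwheel '[[1,[0.004,-0.0002,0.003],0],[1,[0.008,-0.0004,0.0055],0],[1,[0.012,-0.0005,0.0078],0],[1,[0.0166,-0.0007,0.0096],0]]' >/dev/null; python3 tq.py
python3 -m handwheel '[[1,[0.0046,-0.0002,0.0014],0],[1,[0.0092,-0.0004,0.0024],0],[1,[0.014,-0.0006,0.0031],0],[1,[0.0188,-0.0008,0.0033],0]]' >/dev/null; python3 tq.py
```

```text
24.93 [608.6  90.5  90.8] [ 0.  -0.3 -0.7] phi -40.5 T -0.033
25.43 [622.5  90.1 101.1] [ 19.9  -0.  -16.9] phi -23.3 T 0.438
25.93 [642.9  89.1 104.4] [ 9.  -1.1 -8.2] phi -1.4 T 0.385
```

```bash
python3 -m handwheel '[[1,[0.0048,-0.0002,-0.0002],0],[1,[0.0095,-0.0004,-0.0008],0],[1,[0.0142,-0.0006,-0.0019],0],[1,[0.0188,-0.0008,-0.0033],0]]' >/dev/null; python3 tq.py
python3 -m handwheel '[[1,[0.0044,-0.0002,-0.0018],0],[1,[0.0087,-0.0004,-0.004],0],[1,[0.0127,-0.0005,-0.0062],0],[1,[0.0165,-0.0007,-0.0085],0]]' >/dev/null; python3 tq.py
```

```text
26.43 [661.9  88.2 101. ] [ 7.3  0.4 -6.5] phi 18.7 T 0.419
26.93 [678.1  87.6  92.5] [10.5  0.7 -9.3] phi 37.9 T 0.657
```

```bash
python3 -m handwheel '[[1,[-0.01,0,0.005],0],[1,[-0.02,0.001,0.05],0],[1,[-0.05,0.002,0.053],0],[1,[-0.067,0.003,0.053],0],[1,[-0.067,0.003,0.053],0],[1,[-0.067,0.003,0.053],0]]' | grep -E "time|force: \["
python3 ang.py
python3 - <<'E'
from h import *
w=robot.camera("wrist");g=cv2.cvtColor(w["pixels"],cv2.COLOR_BGR2GRAY);h=cv2.cvtColor(w["pixels"],cv2.COLOR_BGR2HSV)
v=int(proj(w,[[550,93,58]])[0,1])
# foot plane: x ~ stop-34-ish; print row profile at foot top height
for dx in(540,550,560):
    q=proj(w,[[dx,92+y,58] for y in(120,0,-120)]);v=int(q[0,1]);print(dx,q.round().tolist());print("L",g[v,int(q[0,0]):int(q[0,0])+110:2].tolist());print("R",g[v,int(q[2,0])-110:int(q[2,0]):2].tolist())
E
```

```text
time: 27.68
contact_force: [0.5, -0.1, 0.1]
27.73 tool [611.8  90.1 144.2] F [ 0.6 -0.5 -0.1]
([318.4, 115.6], 39, 40) topEdge [np.float64(38.0)]
([318.4, 115.6], 39, 40) botEdge [np.float64(37.2)]
([317.9, 240.4], 35, 34) topEdge [np.float64(-98.8), np.float64(-53.2)]
([317.9, 240.4], 35, 34) botEdge [np.float64(-100.8), np.float64(-51.6)]
540 [[184.0, 321.0], [321.0, 316.0], [459.0, 310.0]]
L [232, 212, 213, 214, 208, 213, 210, 208, 217, 189, 105, 108, 108, 61, 17, 19, 17, 17, 18, 18, 20, 17, 19, 16, 16, 15, 16, 18, 20, 16, 19, 17, 22, 18, 22, 22, 15, 19, 19, 22, 17, 15, 18, 20, 18, 19, 20, 17, 18, 14, 19, 18, 20, 17, 17]
R [18, 16, 15, 18, 12, 18, 16, 16, 18, 16, 19, 19, 15, 19, 16, 16, 19, 19, 16, 18, 19, 21, 19, 20, 18, 20, 19, 18, 17, 20, 17, 20, 14, 18, 18, 18, 20, 18, 19, 23, 47, 50, 49, 75, 96, 92, 91, 160, 221, 221, 219, 211, 230, 229, 230]
550 [[182.0, 310.0], [320.0, 305.0], [459.0, 299.0]]
L [229, 211, 211, 215, 208, 213, 210, 208, 217, 191, 106, 107, 107, 109, 112, 106, 64, 20, 18, 16, 29, 20, 19, 15, 50, 55, 58, 53, 20, 34, 37, 36, 35, 35, 55, 56, 57, 58, 59, 58, 61, 61, 62, 62, 64, 67, 65, 65, 65, 67, 67, 66, 31, 28, 29]
R [30, 31, 29, 23, 22, 19, 19, 22, 27, 29, 29, 29, 26, 29, 26, 27, 26, 26, 28, 28, 24, 21, 21, 33, 24, 18, 33, 56, 52, 50, 35, 13, 17, 21, 17, 18, 36, 48, 48, 49, 48, 49, 47, 78, 131, 219, 221, 220, 218, 220, 219, 219, 232, 232, 232]
560 [[180.0, 300.0], [320.0, 295.0], [460.0, 288.0]]
L [231, 230, 194, 216, 212, 211, 213, 191, 156, 156, 112, 107, 106, 108, 112, 113, 94, 45, 39, 34, 90, 126, 28, 28, 122, 241, 241, 243, 167, 48, 78, 128, 126, 120, 149, 188, 186, 187, 188, 187, 187, 188, 187, 174, 155, 132, 122, 111, 126, 153, 172, 187, 189, 186, 92]
R [77, 75, 77, 77, 72, 63, 55, 51, 48, 50, 61, 69, 77, 77, 75, 76, 75, 76, 74, 77, 56, 44, 58, 109, 68, 44, 171, 245, 241, 241, 118, 9, 17, 36, 37, 36, 40, 45, 48, 50, 47, 48, 44, 124, 154, 152, 153, 215, 220, 220, 219, 204, 232, 231, 230]
```

```bash
python3 -m handwheel '[[1,[-0.018,0.001,-0.02],0],[1,[-0.018,0.001,-0.06],0],[1,[-0.014,0.001,-0.061],0],[1,[-0.011,0.001,-0.061],0],[1,[-0.011,0.001,-0.061],0]]' >/dev/null; python3 tq.py
python3 -m handwheel '[[1,[0.001,0,0.0008],0],[1,[0.002,0,0.002],0]]' >/dev/null; python3 tq.py
python3 -m handwheel '[[1,[0.001,0,0.001],0],[1,[0.002,0,0.0022],0]]' >/dev/null; python3 tq.py
```

```text
28.4 [600.8  91.4  83.9] [1.1 0.3 1. ] phi -52.3 T 0.094
28.65 [601.1  91.2  84.8] [ 7.6 -0.2  7.5] phi -51.7 T 0.671
28.9 [602.2  91.1  86.5] [11.3  0.1  6.1] phi -50.0 T 0.73
```

```bash
python3 tq.py; python3 -m handwheel '[[1,[-0.006,0,0.002],0],[1,[-0.006,0,0.03],0],[1,[0.009,0,0.058],0],[1,[0.009,0,0.058],0],[1,[0.009,0,0.058],0]]' >/dev/null; python3 ang.py
```

```text
28.9 [602.2  91.1  86.5] [11.3  0.1  6.1] phi -50.0 T 0.73
29.57 tool [612.7  91.2 144.7] F [ 0.2  0.3 -0.8]
([320.5, 117.7], 38, 39) topEdge [np.float64(37.6)]
([320.5, 117.7], 38, 39) botEdge [np.float64(36.8)]
([319.7, 241.9], 34, 35) topEdge [np.float64(-100.0), np.float64(-51.8)]
([319.7, 241.9], 34, 35) botEdge [np.float64(-98.0), np.float64(-53.6)]
```

Feet bear on both sides and it holds. One small measured nudge will confirm the clamp while it turns.

```bash
python3 -m handwheel '[[1,[-0.018,0,-0.02],0],[1,[-0.018,0,-0.06],0],[1,[-0.014,0,-0.061],0],[1,[-0.011,0,-0.061],0]]' >/dev/null
python3 -m handwheel '[[1,[0.0015,0,0.0015],0],[1,[0.003,0,0.003],0],[1,[0.0042,0,0.0042],0]]' >/dev/null; python3 tq.py
python3 -m handwheel '[[1,[0.001,0,0.001],0]]' >/dev/null; python3 tq.py
python3 -m handwheel '[[1,[0.001,0,0.001],0]]' >/dev/null; python3 tq.py
```

```text
30.45 [604.   91.1  88.4] [16.8  1.3  3. ] phi -47.1 T 0.784
30.57 [604.7  91.1  89.4] [18.4  2.5  1.3] phi -46.0 T 0.77
30.7 [605.5  91.1  90.4] [19.3  2.4  0.6] phi -44.9 T 0.783
```

```bash
python3 -m handwheel '[[1,[-0.008,0,0],0],[1,[-0.008,0,0.03],0],[1,[0.005,0,0.054],0],[1,[0.005,0,0.054],0],[1,[0.005,0,0.054],0]]' >/dev/null; python3 ang.py;python3 -m handwheel '[[1,[0,0,0],0],[1,[0,0,0],0],[1,[0,0,0],0],[1,[0,0,0],0],[1,[0,0,0],0],[1,[0,0,0],0]]' >/dev/null; python3 ang.py
```

```text
31.38 tool [613.   91.3 144.1] F [-0.3  0.3  0.2]
([320.6, 119.8], 39, 45) topEdge [np.float64(39.0)]
([320.6, 119.8], 39, 45) botEdge [np.float64(34.4)]
([319.7, 244.1], 34, 34) topEdge [np.float64(-94.8), np.float64(-56.2)]
([319.7, 244.1], 34, 34) botEdge [np.float64(-94.8), np.float64(-56.2)]
32.17 tool [613.3  91.2 144.3] F [-0.1 -0.  -0.5]
([320.4, 119.8], 38, 45) topEdge [np.float64(39.4)]
([320.4, 119.8], 38, 45) botEdge [np.float64(34.0)]
([319.7, 244.2], 34, 34) topEdge [np.float64(-95.0), np.float64(-56.0)]
([319.7, 244.2], 34, 34) botEdge [np.float64(-95.0), np.float64(-56.0)]
```

The screw backed off slightly to about 45 N, as expected from self-locking at 55 N, and is now steady. Last check that the dish is still home, then retreat.

```bash
python3 -m handwheel '[[1,[-0.04,0,0.03],0],[1,[-0.08,0,0.06],0],[1,[-0.11,0,0.06],0],[1,[-0.11,0,0.06],0],[1,[-0.11,0,0.06],0],[1,[-0.11,0,0.06],0]]' | head -2
python3 ang.py; python3 - <<'E'
from h import *
w=robot.camera("wrist");p=w["pixels"].astype(int)
us=[];X=[]
for y in(140,120,60,40):
    r=proj(w,[[600,y,67]])[0];u=int(r[0]);v0=int(r[1])-25
    m=(p[v0:v0+60,u].min(1)>200)&(p[v0:v0+60,u,0]-p[v0:v0+60,u,2]<20);v=v0+int(np.argmax(m))
    b=p[v-6:v+1,u].tolist();X.append(onz(w,[(u,v)],67)[0]);print(y,(u,v),X[-1].round(1),b)
E
```

```text
time: 32.92
tool_pos: [503.8, 91.3, 204.0]
32.98 tool [503.7  91.3 204. ] F [0.9 0.4 0.4]
([312.7, 83.4], 28, 31) topEdge [np.float64(-54.0)]
([312.7, 83.4], 28, 31) botEdge [np.float64(-57.2)]
140 (260, 106) [611.8 139.4  67. ] [[203, 199, 198], [202, 199, 198], [202, 199, 198], [203, 198, 198], [203, 199, 199], [203, 200, 199], [205, 203, 202]]
120 (282, 106) [610.9 119.8  67. ] [[203, 198, 198], [203, 200, 199], [202, 199, 198], [203, 199, 198], [203, 200, 199], [203, 200, 199], [204, 202, 201]]
60 (349, 90) [621.9  59.9  67. ] [[204, 201, 199], [204, 201, 201], [204, 199, 200], [205, 202, 201], [205, 202, 202], [206, 202, 201], [206, 203, 202]]
40 (371, 101) [611.8  40.6  67. ] [[203, 199, 199], [203, 199, 199], [204, 200, 199], [203, 199, 200], [203, 200, 200], [204, 200, 200], [204, 201, 201]]
```

```bash
python3 - <<'E'
from h import *
w=robot.camera("wrist");p=w["pixels"].astype(int);X=[]
for y in(150,140,125,60,40,30):
    r=proj(w,[[600,y,67]])[0];u=int(r[0]);v0=int(r[1])-15
    m=(p[v0:v0+60,u].min(1)>222)&(p[v0:v0+60,u,0]-p[v0:v0+60,u,2]<20);X.append(onz(w,[(u,v0+int(np.argmax(m)))],67)[0]);print(y,X[-1].round(1),m.any())
S=onz(w,cv2.boxPoints(cv2.minAreaRect(np.argwhere(blobs(w,"blue",(0,0,640,480),30)[1])[:,::-1].astype(np.float32))),45);print(S.round(1).tolist())
X=np.array(X);print(np.degrees(np.arctan(np.polyfit(X[:,1],X[:,0],1)[0])))
E
```

```text
150 [601.9 150.   67. ] True
140 [601.4 140.1  67. ] True
125 [600.7 125.8  67. ] True
60 [597.8  60.6  67. ] True
40 [597.1  40.9  67. ] True
30 [596.7  30.2  67. ] True
[[606.2, 145.1, 45.0], [612.5, 144.6, 45.0], [606.7, 37.7, 45.0], [600.4, 37.8, 45.0]]
2.5071939913773535
```

The dish edge is still at its home position, at 2.5° to match the cradle. Signing off.

```bash
python3 -c "
from rig import robot
print(robot.sign_off())"
```

```text
the job is handed in; nothing more can be done
None
```

The dish is home and square against the stop and both jaws clamp it at roughly 45 N (estimated from the turning force, not measured directly); the job is handed in at about 33 s with the arm clear, and no verdict came back.

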